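Zero the tube reader, then click the tube carriage into the light gate and hold it

TASK

Get the tube reader ready for a reading: first, while the tube is still well clear of the light gate, turn the knob on the console until its pointer stands on the long zero mark. Then take the carriage by its upright tab and slide it along the rail until its ball clicks into the notch of the light gate, with the tube between the two posts, and finish there still gripping the tab, with the knob still on zero. Leave the jar, the dish and the tweezers that lie close by where they are.

Things in the scene. Friction and masses are not known exactly. Their poses are not given: they have to be found in the camera images.
- zero_knob (a joint): Angle of the pointer knob, rad; 0 = pointer exactly on the zero mark, positive = knob turned anticlockwise seen from above. It starts between 0.4 and 1.3, turns freely within -1.5 to 1.5 and stays where it is left (friction about 0.03 N m).
- knob_grip (a point): On the knob's vertical axis, 82 mm above the bench, at the height to grip; turns with the knob. The knob is a black upright bar 42 mm long (its x), 14 mm thick (its y), top 10 mm above this point, standing on a 44 mm disc whose top is 22 mm below this point. A thin black pointer just above the dial points to this point's -x, 48 mm from the axis; a white line on the bar is on the same side.
- console: White console, 160 x 160 x 50 mm, fixed; origin at the centre of its underside, z up. On top a grey round dial, 136 mm across, with black marks every 15 degrees; the zero mark is the one long, wide mark (18 x 4 mm), towards the console's -x (the robot's side). The knob is at the centre. A short black bar marks the opposite edge.
- rail: Aluminium rail fixed to the bench, 420 mm long along its own y axis, 36 mm wide, 20 mm high, grey end blocks; origin at the centre of its underside, z up.
- carriage: The aluminium carriage on the rail; a slab 130 mm along the rail, 44 mm wide, underside 21 mm and top 33 mm above the bench, with the tab at its -y end and the tube at its +y end. Origin at the centre of the slab's underside; axes as the rail's. It starts 85 to 135 mm from the rail's middle towards -y, slides along y with about 1 N of friction plus slight drag, and stays where it is left.
- tab_top (a point): Centre of the top of the carriage's upright grip tab, 78 mm above the bench; axes as the rail's. The tab is 12 mm along the rail (y), 24 mm across it (x) and stands 45 mm above the carriage slab, whose top is 33 mm above the bench (slab 130 mm along the rail, 44 mm wide).
- tube_axis (a point): On the tube's vertical axis at the top of the carriage slab, 33 mm above the bench; 90 mm from the tab towards +y of the rail; axes as the rail's. A capped glass tube, 18 mm across, fixed upright in a black socket; its top is 111 mm above the bench. A spring-loaded ball sticks out of the slab's +x side level with this point.
- gate_axis (a point): Midway between the two posts of the light gate, over the middle of the rail, 33 mm above the bench; axes as the rail's. When the ball sits in the notch, tube_axis and gate_axis coincide. The posts are grey, 24 x 32 x 85 mm, centred 45 mm to either side of the rail (66 mm apart inside), with a fine black line across each top.
- light_gate: The light gate, fixed; origin on the bench below gate_axis. Its +x post carries the notch, between two round ridges. The ball meets the first ridge 9 mm before the notch, resists with up to about 8 N, passes its crest 4.5 mm before and is then drawn into the notch. Leaving the notch, either way, takes about 8 N again. The carriage can run 50 to 135 mm past the notch, so the rail's end is no stop.
- jar: Bystander: small amber jar, 44 mm across, 60 mm high, on the far (+x) side of the rail, beside where the tab starts; origin under its centre.
- petri_dish: Bystander: clear dish, 60 mm across, 15 mm high, on the robot's side of the rail; origin under its centre.
- tweezers: Bystander: steel tweezers, 120 mm long (x), 17 mm wide, 6 mm high, lying on the robot's side of the console.
There are look-alikes about, which are no part of the job. Leave any purple look-alike of the console alone. Of the things shaped like the light_gate, the grey one is meant.

How it is judged:
On the way, in this order (a step that is already met when the one before it is completed fails the run):
1. the pointer stands on zero (within 0.09 rad) while the tube is still more than 50 mm from the gate (value of joint zero_knob between -0.09 and 0.09 rad and y of tube_axis in the frame of gate_axis below -0.05 m), for 0.3 s.
2. the fingers grip the carriage with its ball in the notch (y of tube_axis in the frame of gate_axis between -0.003 and 0.003 m and contact force between the fingers and carriage above 5 N), for 0.2 s.
At the end, for the whole second after the job is handed in: The carriage rests in the notch (tube axis within 3 mm of the gate axis along the rail), the fingers still grip it with more than 5 N, it is at rest (under 5 mm/s), and the knob's pointer is within 0.09 rad (5 degrees) of zero (all of step 2 and value of joint zero_knob between -0.09 and 0.09 rad and linear speed of carriage below 0.005 m/s); the arm keeps its last pose, push and grip.
It fails at once if the jar, the dish or the tweezers are moved more than 30 mm (distance of any of jar, petri_dish, tweezers from where it was at the start of the episode above 0.03 m).
It also fails if it takes over 48 s, if anything falls off the work surface, if the arm or the gripper's body presses on something with over 40 N, if the wrist force passes 120 N, or if a joint passes its speed limit or range.

ROBOT

A 6-joint arm with a two-finger parallel gripper is mounted at the origin on the work surface. World frame = base frame: x ahead of the robot, y to its left, z up, the work surface at z = 0. Lengths are in m, angles in rad, forces in N, time in s.
With the tool pointing down it reaches from about 0.325 to 0.9 m from the base axis. Payload 6.1 kg.
Tool frame: the origin (TCP) lies between the finger pads; the fingertips stand 25 mm ahead of it and the grasp point (between the pads) lies 6 mm ahead of it; z points along the fingers, y is the line along which they close (so a half turn about z gives the same grasp; the last joint's range is limited). The gripper opens to 87 mm and grips with 3 to 60 N. Pads are 19 mm wide; open, the fingers measure 117 mm over their backs; the gripper's body (75 mm by 190 mm) begins 51 mm behind the grasp point.
Start: joints at [-1.275, 0.22, 1.526, -0, 1.395, -0.126], TCP at [0.256, -0.57, 0.248] pointing down, gripper open.
Joint ranges: [-2.98, 2.98], [-0.91, 2.08], [0.09, 2.57], [-1.24, 4.39], [0.2, 2.65], [-2.68, 2.68]. Speed limits (rad/s): [2.57, 2.57, 3.01, 3.14, 3.14, 3.14].

INTERFACE

Orientations are given as a unit quaternion [w, x, y, z].
In Python, from station import robot gives the robot as it stands. The module is installed in compiled form; this text tells all that it offers.
- The arm moves only by the tool play_rows, never from a script. Its arguments are lists of equal length, an entry for each row: "offset": the shift along the world's x, y, z in mm, a list of three; "yaw": the turn about the world's z in degrees; "jaw": the opening, from 0 (shut) to 1 (fully open). A call has 1 to 8 rows; each row is the pose to reach, as a shift and turn from the pose commanded when the call began; what a row does not reach only later rows make up. A row lasts 1/12 s, in which the tool goes at most 41.7 mm and 7.16 degrees, less where a joint would pass 70% of its speed; a pose out of reach is approached as far as the arm can. A call with a gripper value outside its range is refused whole. The fingers move at their own pace and stop on an object; "squeeze" is the grip in N (left out, the last holds). Time passes only in rows, so rows that repeat a pose let the fingers close. It gives the time, the measured TCP pose, the force, the opening and the grip force at its end, in the units of the state.
- robot.observe(): the state, without advancing time (a new reading comes with each control period).
- robot.capture(name): name is "scene" or "top" or "wrist"; returns the picture (384x512x3 uint8, red, green, blue); there is no depth.
- robot.camera_params(name): a dict with "camera_matrix" (3x3 intrinsics, pixels), "rvec" (rotation vector, rad) and "tvec" (3), from world to camera coordinates, as OpenCV has them. Camera axes: x right, y down, z forward; pixel columns grow to the right and rows downward; lengths in m; the calibration is good to about 2 mm. A picture is of the moment at which its call begins: read the wrist's pose just before it. camera_params takes no time and is no camera call; for the wrist camera it gives the pose at the moment of the call.
- robot.close_job(): hands the job in; it is judged then, once.
Trained networks look in the newest picture that a camera, given by its name, has taken for a name from the list of things; names that differ only in an ending like _2 or _b are one class to them, and where a whole thing is asked for, a point or a joint stands for the part that bears it (a point fixed in the world has none). Each returns a list of dicts, best first, with "score" (0 to 1); they miss things now and then, are a little off and sometimes report something else, mostly with a low value. They report only what shows in the picture. A call takes as long as a camera call. They do not tell look-alikes from the thing itself.
- robot.boxes_of(query, camera): "at" ([column, row] as shares, 0 to 1, of the picture: columns of its width, rows of its height, amid what is visible of it).
- robot.masks_of(query, camera): "pixels" (384x512 bool, what is visible of it) and "at" ([column, row] as shares, 0 to 1, of the picture: columns of its width, rows of its height, amid what is visible of it).
- robot.place_of(query, camera): "at" ([column, row] as shares, 0 to 1, of the picture: columns of its width, rows of its height: a listed point, or the origin of a listed thing).
The state is a dict: "time": time; "joint_pos": joint angles; "joint_velocities": joint speeds; "tau": joint torques, N m; "position": TCP position; "orientation": TCP orientation; "wrist_force": force on the tool from outside, world axes, zero at the start; "torque": the same for the moment, N m; "grip_width": finger opening in m; "grasp_force": force on a finger pad.
Only numpy, scipy, OpenCV 4.12 (cv2) and the standard library are available. Lean on these libraries where they do the work, as an engineer would, in place of code of your own. Each camera call takes 0.05 s, during which the arm holds its last target. There are 200 camera calls.

## Working session

There is one attempt and no reset: what is moved stays moved. The work goes in short steps, Python scripts to look and compute and a tool call to move; the robot and the scene stay as the last step left them, time stands still between calls to the robot, and variables do not carry over. Pictures are saved under pics/ and viewed, at most 10 in all, crops included, and the job is handed in when it is done.

Besides the shell and the picture viewer there is one more tool, called after "Request:" as name([rows], argument=value, ...), one row to a line, values as JSON. play_rows: Moves the arm, as the interface text tells. Its arguments: {"type":"object","properties":{"offset":{"type":"array","items":{"type":"array","items":{"type":"number"}}},"yaw":{"type":"array","items":{"type":"number"}},"jaw":{"type":"array","items":{"type":"number"}},"squeeze":{"type":"number"}},"required":["offset","yaw","jaw"]}

```bash
mkdir -p pics; cat > h.py <<'E'
import numpy as np, cv2
from station import robot
def par(c):
    p=robot.camera_params(c); return np.array(p["camera_matrix"]),cv2.Rodrigues(np.array(p["rvec"],float))[0],np.array(p["tvec"],float).ravel()
def ray(c,uv,z,P=None):
    K,R,t=P or par(c); d=R.T@np.linalg.solve(K,[uv[0],uv[1],1]); o=-R.T@t
    return o+d*(z-o[2])/d[2]
def proj(c,X,P=None):
    K,R,t=P or par(c); q=K@(R@np.array(X)+t); return q[:2]/q[2]
def save(n,im): cv2.imwrite(n,cv2.cvtColor(im,cv2.COLOR_RGB2BGR))
E
python3 - <<'E'
from h import *
a=robot.capture("scene"); b=robot.capture("top")
save("pics/scene.png",a); save("pics/top.png",b)
for c in ("scene","top"):
    K,R,t=par(c); print(c,(-R.T@t).round(3),K[0,0])
for q,z in dict(knob_grip=.082,console=0,rail=0,carriage=.021,tab_top=.078,tube_axis=.033,gate_axis=.033,light_gate=0,jar=0,petri_dish=0,tweezers=0).items():
    for r in robot.place_of(q,"top")[:3]:
        uv=np.array(r["at"])*[512,384]; print(q,round(r["score"],2),uv.round(1),ray("top",uv,z).round(3))
print(robot.observe())
E
```

```text
scene [ 1.341 -0.18   1.072] 448.84869761114913
top [0.338 0.127 1.328] 455.6831860580197
knob_grip 0.79 [188.6 294.8] [0.196 0.289 0.082]
knob_grip 0.72 [174.9 222.1] [0.391 0.331 0.082]
knob_grip 0.65 [176.9 171.8] [0.53  0.33  0.082]
console 0.85 [102.7 252.6] [0.304 0.551 0.   ]
console 0.67 [187.3 289.9] [0.201 0.303 0.   ]
console 0.57 [178.8 179.7] [0.519 0.337 0.   ]
rail 0.78 [335.2 179.3] [ 0.526 -0.123  0.   ]
rail 0.71 [174.7 173.4] [0.538 0.349 0.   ]
rail 0.68 [179.4 180.1] [0.518 0.335 0.   ]
carriage 0.86 [376.1 171.5] [ 0.548 -0.238  0.021]
tab_top 0.7 [395.4 161.3] [ 0.568 -0.276  0.078]
tube_axis 0.56 [362.7 168.1] [ 0.555 -0.196  0.033]
gate_axis 0.77 [312.3 184.7] [ 0.505 -0.051  0.033]
gate_axis 0.65 [272.7 239. ] [0.349 0.061 0.033]
light_gate 0.81 [376.2 253.5] [ 0.311 -0.241  0.   ]
light_gate 0.66 [273.7 240.3] [0.345 0.056 0.   ]
light_gate 0.57 [312.4 185.8] [ 0.506 -0.056  0.   ]
jar 0.83 [339.1 130.2] [ 0.674 -0.136  0.   ]
petri_dish 0.58 [394.5 163.5] [ 0.576 -0.299  0.   ]
petri_dish 0.55 [332.3 218. ] [ 0.412 -0.114  0.   ]
tweezers 0.56 [175.7 225.4] [0.385 0.342 0.   ]
{'time': 0.65, 'joint_pos': array([-1.27508689e+00,  2.20351279e-01,  1.52652429e+00, -1.55593727e-05,
        1.39470566e+00, -1.26116476e-01]), 'joint_velocities': array([ 2.83412828e-05, -9.46452667e-06, -4.73607518e-05,  2.01964352e-03,
        5.04601117e-04, -3.08357232e-04]), 'tau': array([-1.01553218e-03, -4.94335914e+01, -3.87570226e+01,  6.99998299e-02,
        4.69063665e-02, -9.74610515e-06]), 'position': array([ 0.25586927, -0.57020491,  0.24755498]), 'orientation': array([ 6.34382587e-06,  9.77839907e-01,  2.09354044e-01, -7.14778233e-06]), 'wrist_force': array([-0.81919997,  0.19155421, -0.18085106]), 'torque': array([0.02745934, 0.04217548, 0.01512282]), 'grasp_force': 0.0, 'grip_width': 0.0864042679210305}
```

View pics/top.png

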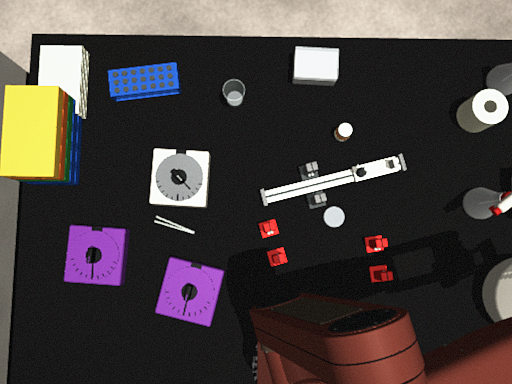

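View pics/scene.png

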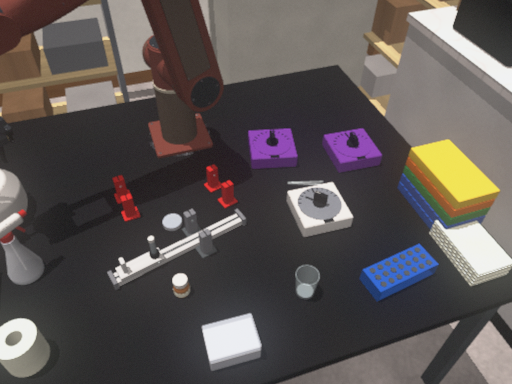

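The top view shows three console look-alikes: white at (180,178), and purple at (95,255) and (189,291). I want the white one. There are three gates: grey at (313,184), and red at (273,242) and (377,258). I want the grey one. The carriage is at (376,170) with its tab near (395,162), the jar at (344,131), the dish at (334,217) and the tweezers at (175,225). The scene view agrees. Next is a close crop of the chosen console and rail.

```bash
python3 - <<'E'
from h import *
b=cv2.imread("pics/top.png")
c1=cv2.resize(b[140:218,140:220],None,fx=5,fy=5,interpolation=cv2.INTER_CUBIC)
c2=cv2.resize(b[120:220,255:411],None,fx=5,fy=5,interpolation=cv2.INTER_CUBIC)
im=np.zeros((600,800,3),np.uint8)
im[:500,:780]=c2
cv2.imwrite("pics/c2.png",im[:500,:780]); cv2.imwrite("pics/c1.png",c1)
E
```

```text
(no output)
```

View pics/c1.png

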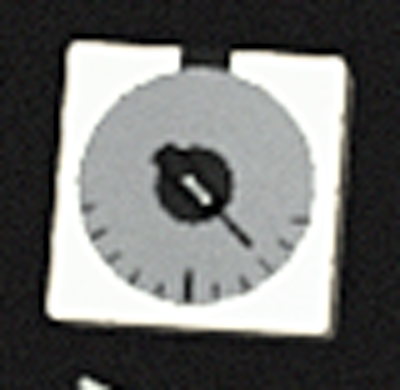

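View pics/c2.png

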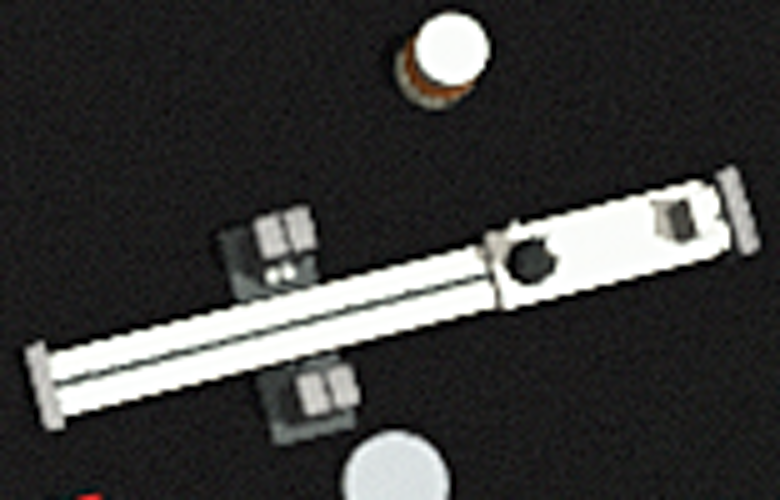

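The crops confirm the choice. The white console has its zero mark at crop (188,285) and its pointer tip at (250,246). The grey gate's post tops are at (285,232) and (328,388), and the tab top is at (682,221).

```bash
python3 - <<'E'
from h import *
P=par("top")
f=lambda x,y,z,o:ray("top",(x/5+o[0]-.4,y/5+o[1]-.4),z,P)
A=(140,140);B=(255,120)
cen=f(197,187,.051,A); zm=f(188,286,.051,A); tip=f(250,246,.053,A); bar=f(204,64,.051,A)
print("cen",cen,"zero",zm-cen,np.hypot(*(zm-cen)[:2]),"tip",tip-cen,np.hypot(*(tip-cen)[:2]))
an=lambda v:np.degrees(np.arctan2(v[1],v[0]))
print("zero dir",an(zm-cen),"from bar",an(zm-bar),"tip dir",an(tip-cen))
cor=[f(x,y,.05,A) for x,y in((68,42),(348,58),(333,335),(47,318))]
print("corners",np.mean(cor,0),[round(an(cor[i]-cor[j]),1) for i,j in((3,0),(2,1),(1,0),(2,3))],np.hypot(*(cor[0]-cor[1])[:2]))
l=f(45,385,.02,B);r=f(740,210,.02,B);print("rail mid",(l+r)/2,"len",np.hypot(*(l-r)[:2]),"ydir",an(l-r))
p=f(285,232,.085,B);q=f(328,388,.085,B);print("gate",(p+q)/2,np.hypot(*(p-q)[:2]),an(p-q))
tab=f(682,221,.078,B);cap=f(530,260,.111,B);print("tab",tab,"tube",cap,np.hypot(*(tab-cap)[:2]),an(cap-tab))
print("slab", f(512,305,.033,B), f(732,245,.033,B))
print("jar",f(452,50,.06,B),"dish",f(396,480,.015,B))
E
```

```text
cen [0.52001604 0.32830927 0.051     ] zero [-0.05635291  0.00349369  0.        ] 0.056461104603540854 tip [-0.03346182 -0.03111357  0.002     ] 0.0456918728177491
zero dir 176.45239546805698 from bar 177.52142913212447 tip dir -137.08261007441604
corners [0.51994265 0.32731978 0.05      ] [np.float64(177.6), np.float64(178.2), np.float64(-92.6), np.float64(-92.7)] 0.15990537540145766
rail mid [ 0.52416345 -0.11423801  0.02      ] len 0.4175390855703946 ydir 104.9120191914342
gate [ 0.50729179 -0.0540661   0.085     ] 0.08945202436222156 15.234230366851056
tab [ 0.56062944 -0.26397654  0.078     ] tube [ 0.5323643  -0.17113535  0.111     ] 0.09704847018324124 106.93266709405489
slab [ 0.51861737 -0.1795754   0.033     ] [ 0.55503941 -0.3065491   0.033     ]
jar [ 0.66056437 -0.14069764  0.06      ] dish [ 0.41838779 -0.11574866  0.015     ]
```

Measurements fit the stated sizes: the console is 160 mm, the rail 418 mm and the posts 89 mm apart. The knob sits at (0.520, 0.327), turned about +45°, and the console is yawed about -2.4°. The rail's y axis points at about 105°. I'll move above the knob now.

Request:
play_rows([
  [37, 37, 0],
  [40, 80, 0],
  [50, 120, 0],
  [60, 160, 0],
  [70, 200, 0],
  [80, 240, 0],
  [85, 280, 0],
  [90, 315, 0],
], yaw=[0, 0, 0, 0, 0, 0, 0, 0], jaw=[1, 1, 1, 1, 1, 1, 1, 1], squeeze=30)

```text
time: 1.32
position: [0.3458, -0.2538, 0.2476]
orientation: [0.0, 0.978, 0.209, 0.0]
wrist_force: [1.0, 0.3, 1.0]
grip_width: 0.0868
grasp_force: 0.0
```

Request:
play_rows([
  [10, 40, 0],
  [20, 80, 0],
  [35, 115, 0],
  [50, 150, 0],
  [65, 185, 0],
  [75, 220, 0],
  [85, 260, 0],
  [90, 300, 0],
], yaw=[5, 10, 15, 19, 19, 19, 19, 19], jaw=[1, 1, 1, 1, 1, 1, 1, 1])

```text
time: 1.98
position: [0.4364, 0.0462, 0.248]
orientation: [0.0, 0.93, 0.368, 0.001]
wrist_force: [0.6, 0.2, 0.1]
grip_width: 0.087
grasp_force: 0.0
```

Request:
play_rows([
  [10, 40, 0],
  [20, 80, 0],
  [35, 115, 0],
  [50, 150, 0],
  [65, 185, 0],
  [75, 220, 0],
  [80, 255, 0],
  [84, 282, 0],
], yaw=[0, 0, 0, 0, 0, 0, 0, 0], jaw=[1, 1, 1, 1, 1, 1, 1, 1])

```text
time: 2.65
position: [0.5199, 0.329, 0.2474]
orientation: [-0.0, 0.93, 0.368, 0.0]
wrist_force: [0.6, -0.8, 0.6]
grip_width: 0.0873
grasp_force: 0.0
```

```bash
python3 - <<'E'
from h import *
for i in range(2): robot.capture("top")
a=robot.capture("wrist"); o=robot.observe(); save("pics/w1.png",a)
print(o["time"],o["position"],o["orientation"],o["joint_pos"]); P=par("wrist")
np.savez("w1.npz",K=P[0],R=P[1],t=P[2]); print(-P[1].T@P[2])
print(proj("wrist",[.52,.327,.092],P),proj("wrist",[.52,.327,.051],P))
E
```

```text
2.8 [0.51942085 0.32791587 0.24701918] [ 4.18032932e-05  9.29326538e-01  3.69258779e-01 -3.72604098e-04] [ 4.34837250e-01  1.95956501e-01  1.55584806e+00 -4.19771744e-05
  1.39053684e+00  1.24921845e+00]
[0.57571014 0.37960921 0.3841485 ]
[249.12339388 179.28265153] [249.12556628 168.94421069]
```

View pics/w1.png

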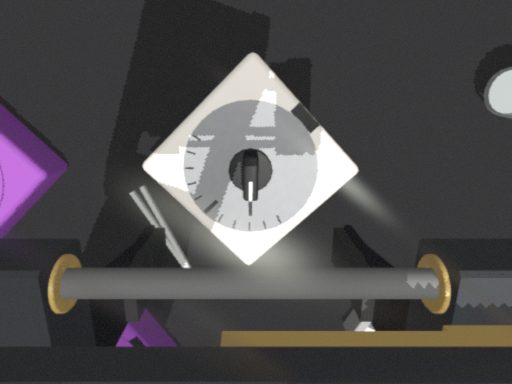

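The wrist view shows the dial centre near (250,166), the bar running vertically from (250,150) to (250,200), the pointer tip at (250,215) and the zero mark at (210,207). I'll turn these pixels into positions.

```bash
python3 - <<'E'
from h import *
d=np.load("w1.npz");P=(d["K"],d["R"],d["t"]); r=lambda u,v,z:ray("wrist",(u,v),z,P)
an=lambda v:np.degrees(np.arctan2(v[1],v[0]))
C=[r(*c,.05) for c in((253,53),(358,168),(248,264),(143,167))]
print("corn",np.mean(C,0),np.hypot(*(C[0]-C[1])[:2]),an(C[0]-C[1]),an(C[3]-C[2]),an(C[1]-C[2]),an(C[0]-C[3]))
c=(r(184,166,.05)+r(317,166,.05)+r(250,100,.05)+r(250,232,.05))/2; c=(r(184,166,.05)[:2]+r(317,166,.05)[:2])/2; c2=(r(250,100,.05)[:2]+r(250,232,.05)[:2])/2
print("dial",c,c2); b=r(250.5,150,.092);e=r(251,201,.092);print("bar",(b+e)/2,np.hypot(*(b-e)[:2]),an(e-b))
z=r(210,207,.051);c=np.array([*( (np.mean(C,0)[:2])),.051]);t=r(250,215,.054)
print("zero",an(z-c),np.hypot(*(z-c)[:2]),"tip",an(t-c),np.hypot(*(t-c)[:2]))
E
```

```text
corn [0.5216368  0.32677831 0.05      ] 0.15157614152059568 87.87624690049643 87.505701231488 -2.4348266569152184 -2.5447593343943335
dial [0.52298482 0.32792766] [0.51985927 0.32565182]
bar [0.52314577 0.32797788 0.092     ] 0.04665409867020104 -136.00498877909948
zero 178.09555456014905 0.059107112054061224 tip -137.0659380184047 0.04933168164728989
```

Both cameras agree: the knob axis is at about (0.521, 0.327) and needs a -45° turn. I'll descend and grip.

Request:
play_rows([
  [2, -1, -40],
  [2, -1, -80],
  [2, -1, -115],
  [2, -1, -140],
  [2, -1, -157],
  [2, -1, -157],
], yaw=[0, 0, 0, 0, 0, 0], jaw=[1, 0.7, 0.5, 0.4, 0.4, 0.4])

```text
time: 3.3
position: [0.5186, 0.3223, 0.0857]
orientation: [0.0, 0.93, 0.367, -0.004]
wrist_force: [-0.4, -0.4, -0.6]
grip_width: 0.0617
grasp_force: 0.0
```

Request:
play_rows([
  [0, 0, 0],
  [0, 0, 0],
  [0, 0, 0],
  [0, 0, 0],
  [0, 0, 0],
  [0, 0, 0],
], yaw=[0, 0, 0, 0, 0, 0], jaw=[0, 0, 0, 0, 0, 0])

```text
time: 3.8
position: [0.5222, 0.3256, 0.0916]
orientation: [-0.0, 0.93, 0.368, 0.001]
wrist_force: [-6.7, 7.8, 6.5]
grip_width: 0.0215
grasp_force: 5.7
```

Request:
play_rows([
  [-1, 1, 0],
  [-2, 2, 0],
  [-2, 2, 0],
  [-2, 2, 0],
], yaw=[0, 0, 0, 0], jaw=[0, 0, 0, 0])

```text
time: 4.13
position: [0.5196, 0.3285, 0.0916]
orientation: [-0.001, 0.93, 0.368, 0.0]
wrist_force: [-4.3, 3.7, 5.6]
grip_width: 0.014
grasp_force: 30.0
```

Gripped: 14.0 mm wide at 30 N. Now the turn.

Request:
play_rows([
  [-1, 1, 0],
  [-1, 1, 0],
  [-1, 1, 0],
  [-1, 1, 0],
  [-1, 1, 0],
  [-1, 1, 0],
  [-1, 1, 0],
  [-1, 1, 0],
], yaw=[-6, -12, -18, -24, -30, -36, -42, -45], jaw=[0, 0, 0, 0, 0, 0, 0, 0])

```text
time: 4.8
position: [0.5189, 0.33, 0.0916]
orientation: [-0.002, 1.0, -0.019, 0.001]
wrist_force: [-2.8, 6.9, 4.4]
grip_width: 0.0141
grasp_force: 30.0
```

Request:
play_rows([
  [0, 0, 0],
  [0, 0, 0],
  [0, 0, 0],
], yaw=[0, 0, 0], jaw=[0, 0, 0])

```text
time: 5.05
position: [0.5189, 0.33, 0.0916]
orientation: [-0.001, 1.0, -0.016, 0.001]
wrist_force: [-3.1, 6.5, 4.1]
grip_width: 0.014
grasp_force: 30.0
```

```bash
python3 - <<'E'
from h import *
o=robot.observe(); q=o["orientation"]; print(o["position"],np.degrees(2*np.arctan2(q[2],q[1])),o["grip_width"],o["wrist_force"],o["torque"])
E
```

```text
[0.51890855 0.33004051 0.09161808] -1.8173567075828339 0.014017781417848135 [-3.1337874   6.47101243  4.06021821] [ 1.0481211   0.54547208 -0.09082516]
```

Request:
play_rows([
  [0, 1, 0],
  [0, 1, 0],
  [0, 1, 0],
  [0, 1, 0],
  [0, 1, 0],
  [0, 1, 10],
  [0, 1, 40],
  [0, 1, 80],
], yaw=[0, 0, 0, 0, 0, 0, 0, 0], jaw=[0, 0.6, 0.6, 0.6, 0.6, 0.6, 0.6, 0.6])

```text
time: 5.72
position: [0.5163, 0.3279, 0.1677]
orientation: [0.002, 1.0, -0.016, -0.004]
wrist_force: [1.0, -0.5, 1.1]
grip_width: 0.0496
grasp_force: 0.0
```

Request:
play_rows([
  [0, 0, 40],
  [0, 0, 78],
  [0, 0, 78],
  [0, 0, 78],
], yaw=[0, 0, 0, 0], jaw=[1, 1, 1, 1])

```text
time: 6.05
position: [0.5207, 0.33, 0.2533]
orientation: [-0.002, 1.0, -0.016, 0.004]
wrist_force: [0.1, -0.2, -0.2]
grip_width: 0.0713
grasp_force: 0.0
```

```bash
python3 - <<'E'
from h import *
o=robot.observe(); P=par("wrist"); a=robot.capture("wrist"); np.savez("w2.npz",K=P[0],R=P[1],t=P[2])
print(o["time"],o["position"]); save("pics/w2.png",cv2.resize(a[40:340,110:450],None,fx=2,fy=2,interpolation=cv2.INTER_CUBIC))
E
```

```text
6.05 [0.52069652 0.33002788 0.25329148]
```

View pics/w2.png

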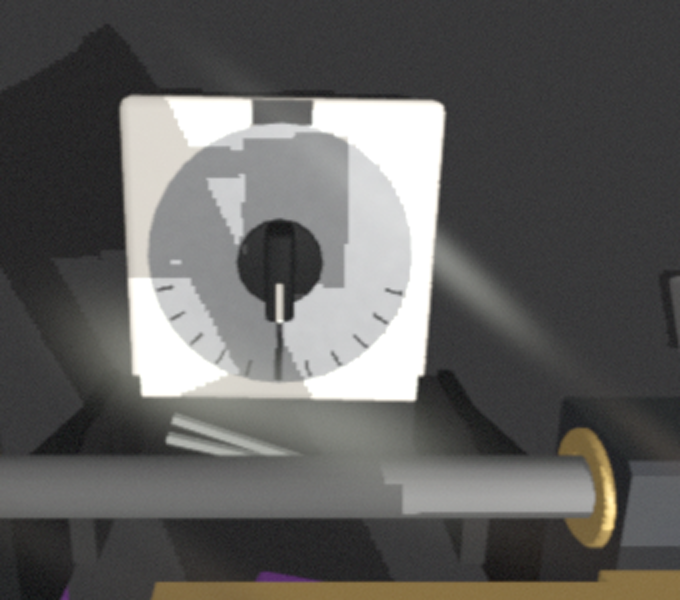

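The pointer at (280,325)–(279,350) lies in line with the zero mark at (278,365), so the knob is on zero. The carriage hasn't been touched. Now to the tab.

Request:
play_rows([
  [3, -38, 0],
  [6, -76, 0],
  [9, -114, 0],
  [12, -152, 0],
  [14, -190, 0],
  [16, -228, 0],
  [18, -266, 0],
  [20, -300, 0],
], yaw=[4, 8, 12, 17, 17, 17, 17, 17], jaw=[1, 1, 1, 1, 1, 1, 1, 1])

```text
time: 6.77
position: [0.5373, 0.0271, 0.2463]
orientation: [-0.0, 0.991, 0.132, -0.002]
wrist_force: [1.2, 0.0, 0.5]
grip_width: 0.0871
grasp_force: 0.0
```

Request:
play_rows([
  [3, -38, 0],
  [6, -76, 0],
  [9, -114, 0],
  [12, -152, 0],
  [14, -190, 0],
  [16, -228, 0],
  [18, -266, 0],
  [20, -294, 0],
], yaw=[0, 0, 0, 0, 0, 0, 0, 0], jaw=[1, 1, 1, 1, 1, 1, 1, 1])

```text
time: 7.43
position: [0.5572, -0.2674, 0.246]
orientation: [-0.001, 0.991, 0.131, -0.002]
wrist_force: [-0.0, -0.0, -0.5]
grip_width: 0.0871
grasp_force: 0.0
```

```bash
python3 - <<'E'
from h import *
for i in range(2): robot.capture("top")
o=robot.observe(); P=par("wrist"); a=robot.capture("wrist"); np.savez("w3.npz",K=P[0],R=P[1],t=P[2])
q=o["orientation"];print(o["time"],o["position"],np.degrees(2*np.arctan2(q[2],q[1]))); save("pics/w3.png",a)
print(proj("wrist",[.5606,-.264,.078],P))
for n,z in (("tab_top",.078),("tube_axis",.033),("gate_axis",.033)):
    for r in robot.place_of(n,"wrist")[:2]: uv=np.array(r["at"])*[512,384]; print(n,r["score"],uv,ray("wrist",uv,z,P))
E
```

```text
7.5333 [ 0.55716098 -0.26865616  0.24579705] 14.888350485545288
[243.79161763 170.89597308]
tab_top 0.71 [257.9968 167.3088] [ 0.5672455  -0.27576752  0.078     ]
tab_top 0.29 [215.3984 156.9024] [ 0.56659954 -0.23566738  0.078     ]
tube_axis 0.97 [171.8784 157.5936] [ 0.5444133  -0.18959412  0.033     ]
gate_axis 0.86 [175.3088 350.4   ] [ 0.30415821 -0.24149982  0.033     ]
```

View pics/w3.png

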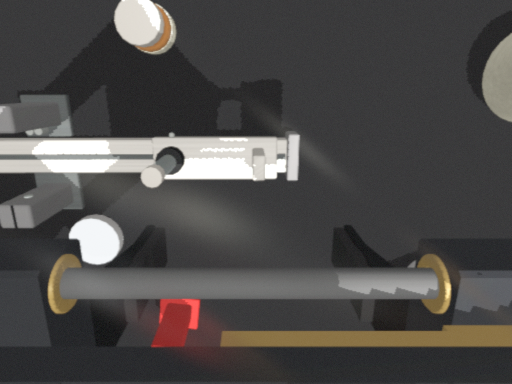

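The rail runs horizontally at row 155, with the tube base at (172,158) and the tab around (259,164). I need a zoom to separate the tab's top from its side.

```bash
python3 - <<'E'
import cv2
a=cv2.imread("pics/w3.png")[125:195,140:310]
cv2.imwrite("pics/w3c.png",cv2.resize(a,None,fx=4.5,fy=4.5,interpolation=cv2.INTER_CUBIC))
E
```

```text
(no output)
```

View pics/w3c.png

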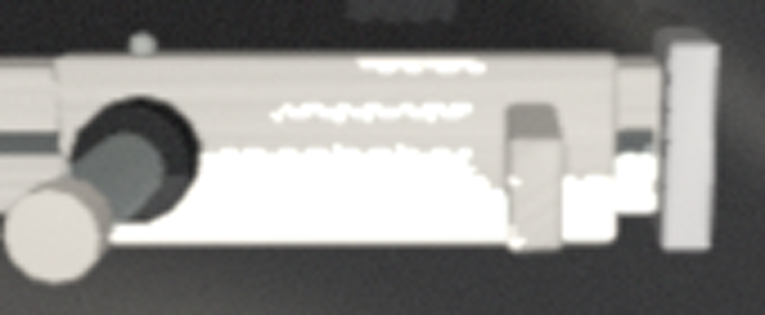

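In the crop, the tab's top face spans (510–562, 137–248), so its centre is at pixel (259.1,167.9). The ball is at (171.8,134.5).

```bash
python3 - <<'E'
from h import *
d=np.load("w3.npz");P=(d["K"],d["R"],d["t"]); f=lambda u,v,z:ray("wrist",(u/4.5+140-.4,v/4.5+125-.4),z,P)
an=lambda v:np.degrees(np.arctan2(v[1],v[0]))
t=f(536,193,.078);print("tab",t,"size",np.linalg.norm(f(510,193,.078)-f(562,193,.078)),np.linalg.norm(f(536,137,.078)-f(536,248,.078)))
c=f(56,232,.111);s=f(137,159,.045);print("tube top",c,"socket",s,np.linalg.norm((c-t)[:2]),np.linalg.norm((s-t)[:2]),an(c-t))
print("slab len",np.linalg.norm(f(57,52,.033)-f(615,52,.033)),"dir",an(f(57,52,.033)-f(615,52,.033)))
E
```

```text
tab [ 0.56725135 -0.27644729  0.078     ] size 0.010629807935288045 0.023227068074301437
tube top [ 0.54449652 -0.19034448  0.111     ] socket [ 0.54458791 -0.1903542   0.045     ] 0.08905883094165266 0.08902612642008612 104.8034141064164
slab len 0.12753968695134568 dir 104.9253334949766
```

The wrist measurement is self-consistent: tab 11×23 mm, tube 89 mm away at 104.8°. It also matches the network's top-view tab position. The tab is at (0.567, -0.276), and the distance to the notch is about 141–145 mm. Descend with the jaw part open, keeping the gripper body above the tube.

Request:
play_rows([
  [5, -4, -30],
  [10, -8, -70],
  [10, -8, -100],
  [10, -8, -130],
  [10, -8, -155],
  [10, -8, -170],
  [10, -8, -170],
  [10, -8, -170],
], yaw=[0, 0, 0, 0, 0, 0, 0, 0], jaw=[0.7, 0.5, 0.45, 0.45, 0.45, 0.45, 0.45, 0.45], squeeze=35)

```text
time: 8.4
position: [0.5683, -0.2708, 0.0776]
orientation: [-0.001, 0.991, 0.133, -0.001]
wrist_force: [-0.3, -0.8, 0.8]
grip_width: 0.0434
grasp_force: 0.0
```

Request:
play_rows([
  [0, 0, 0],
  [0, 0, 0],
  [0, 0, 0],
  [0, 0, 0],
  [0, 0, 0],
  [0, 0, 0],
], yaw=[0, 0, 0, 0, 0, 0], jaw=[0, 0, 0, 0, 0, 0])

```text
time: 8.9
position: [0.5693, -0.2731, 0.0795]
orientation: [0.0, 0.991, 0.132, 0.001]
wrist_force: [-0.3, 0.7, 2.9]
grip_width: 0.0115
grasp_force: 35.0
```

Tab gripped: 11.5 mm at 35 N. Slide 115 mm first, then creep up to the ridge.

Request:
play_rows([
  [-4, 14, 0],
  [-9, 33, 0],
  [-14, 53, 0],
  [-19, 72, 0],
  [-24, 90, 0],
  [-28, 104, 0],
  [-30, 111, 0],
  [-30, 111, 0],
], yaw=[0, 0, 0, 0, 0, 0, 0, 0], jaw=[0, 0, 0, 0, 0, 0, 0, 0])

```text
time: 9.57
position: [0.539, -0.1604, 0.0795]
orientation: [-0.0, 0.991, 0.133, 0.0]
wrist_force: [-0.8, 0.5, 4.7]
grip_width: 0.0117
grasp_force: 35.0
```

```bash
python3 - <<'E'
from h import *
o=robot.observe(); P=par("wrist"); a=robot.capture("wrist"); np.savez("w4.npz",K=P[0],R=P[1],t=P[2])
print(o["time"],o["position"],o["wrist_force"],o["grip_width"])
u=np.array([-.2575,.9664])
for c in("wrist","top"):
  Q=P if c=="wrist" else par(c)
  if c=="top": b=robot.capture("top"); save("pics/t4.png",b)
  for n,z in (("tab_top",.078),("tube_axis",.033),("gate_axis",.033)):
    for r in robot.place_of(n,c)[:2]:
        uv=np.array(r["at"])*[512,384]; X=ray(c,uv,z,Q); print(c,n,round(r["score"],2),uv.round(1),X.round(4),"along from tcp",((X-o["position"])[:2]@u).round(4))
save("pics/w4.png",a)
E
```

```text
9.5667 [ 0.53902759 -0.16035775  0.07945057] [-0.8071495   0.45372315  4.65384252] 0.01167266686645872
wrist tube_axis 0.71 [ 96.5 233.2] [ 0.5122 -0.0764  0.033 ] along from tcp 0.088
top tube_axis 0.48 [320.1 180.2] [ 0.5184 -0.0737  0.033 ] along from tcp 0.089
top gate_axis 0.83 [312.5 186.4] [ 0.5003 -0.052   0.033 ] along from tcp 0.1147
top gate_axis 0.78 [270.6 242.5] [0.3389 0.0669 0.033 ] along from tcp 0.2711
```

View pics/w4.png

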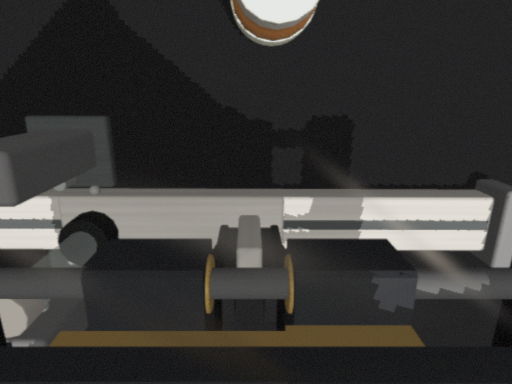

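The wrist view shows the carriage held squarely. The ball at (95,190) is still short of the first ridge, near (60,186). About 22–25 mm remain, so I'll creep and watch the force.

Request:
play_rows([
  [-1, 4, 0],
  [-2, 8, 0],
  [-3, 11, 0],
  [-3, 11, 0],
], yaw=[0, 0, 0, 0], jaw=[0, 0, 0, 0])

```text
time: 10.3
position: [0.5364, -0.1505, 0.0794]
orientation: [0.0, 0.991, 0.132, 0.001]
wrist_force: [-1.6, 1.6, 6.7]
grip_width: 0.0119
grasp_force: 35.0
```

Request:
play_rows([
  [-0.5, 2, 0],
  [-0.8, 3, 0],
  [-0.8, 3, 0],
], yaw=[0, 0, 0], jaw=[0, 0, 0])

```text
time: 10.55
position: [0.5356, -0.1479, 0.0794]
orientation: [0.0, 0.991, 0.132, 0.001]
wrist_force: [-0.2, -0.7, 6.0]
grip_width: 0.0119
grasp_force: 35.0
```

Request:
play_rows([
  [-0.5, 2, 0],
  [-0.5, 2, 0],
], yaw=[0, 0], jaw=[0, 0])

```text
time: 10.72
position: [0.5353, -0.1466, 0.0794]
orientation: [0.001, 0.991, 0.132, 0.001]
wrist_force: [-0.0, -2.9, 5.4]
grip_width: 0.0116
grasp_force: 35.0
```

Resistance has begun near y = -0.148, so the notch should be near y = -0.139.

Request:
play_rows([
  [-0.5, 2, 0],
  [-0.5, 2, 0],
  [-0.5, 2, 0],
], yaw=[0, 0, 0], jaw=[0, 0, 0])

```text
time: 10.97
position: [0.535, -0.1454, 0.0795]
orientation: [0.002, 0.991, 0.132, 0.001]
wrist_force: [-0.1, -6.2, 4.0]
grip_width: 0.0116
grasp_force: 35.0
```

Request:
play_rows([
  [-0.5, 2, 0],
  [-0.5, 2, 0],
  [-0.5, 2, 0],
], yaw=[0, 0, 0], jaw=[0, 0, 0])

```text
time: 11.22
position: [0.5341, -0.1421, 0.0794]
orientation: [0.0, 0.991, 0.132, 0.001]
wrist_force: [-0.7, -0.1, 7.8]
grip_width: 0.012
grasp_force: 35.0
```

Request:
play_rows([
  [-0.3, 1, 0],
  [-0.3, 1, 0],
  [-0.3, 1, 0],
], yaw=[0, 0, 0], jaw=[0, 0, 0])

```text
time: 11.47
position: [0.5338, -0.1408, 0.0794]
orientation: [0.0, 0.991, 0.132, 0.001]
wrist_force: [-1.0, 0.6, 8.1]
grip_width: 0.0115
grasp_force: 35.0
```

Request:
play_rows([
  [-0.3, 1, 0],
  [-0.3, 1, 0],
  [-0.3, 1, 0],
], yaw=[0, 0, 0], jaw=[0, 0, 0])

```text
time: 11.72
position: [0.5334, -0.1397, 0.0794]
orientation: [0.0, 0.991, 0.132, 0.001]
wrist_force: [-0.6, 0.4, 7.9]
grip_width: 0.0118
grasp_force: 35.0
```

Request:
play_rows([
  [-0.3, 1, 0],
  [-0.3, 1, 0],
  [-0.3, 1, 0],
], yaw=[0, 0, 0], jaw=[0, 0, 0])

```text
time: 11.97
position: [0.5333, -0.1389, 0.0794]
orientation: [0.0, 0.991, 0.132, 0.001]
wrist_force: [-0.5, -1.3, 7.5]
grip_width: 0.0115
grasp_force: 35.0
```

The force swings from pull to slight push at about y = -0.1395, which is the notch centre. I'll ease back 0.5 mm, settle and check both the gate and the knob.

Request:
play_rows([
  [0, -0.5, 0],
  [0, -0.5, 0],
  [0, -0.5, 0],
  [0, -0.5, 0],
  [0, -0.5, 0],
], yaw=[0, 0, 0, 0, 0], jaw=[0, 0, 0, 0, 0])

```text
time: 12.38
position: [0.5333, -0.1392, 0.0794]
orientation: [0.0, 0.991, 0.132, 0.001]
wrist_force: [-1.5, 0.2, 7.5]
grip_width: 0.0119
grasp_force: 35.0
```

```bash
python3 - <<'E'
from h import *
o=robot.observe(); a=robot.capture("wrist"); b=robot.capture("top"); s=robot.capture("scene")
print(o["time"],o["position"],o["wrist_force"],o["grasp_force"],np.abs(o["joint_velocities"]).max())
r=lambda im,f:cv2.resize(im,None,fx=f,fy=f,interpolation=cv2.INTER_CUBIC)
im=np.zeros((600,800,3),np.uint8)
def put(p,x,y): p=p[:600-y,:800-x]; im[y:y+p.shape[0],x:x+p.shape[1]]=p
put(r(b[140:215,140:220],4),0,0); put(r(b[145:215,280:400],4),320,0); put(r(a[100:300,0:200],1.5),0,300); put(r(s[190:270,110:260],3),320,300)
save("pics/fin.png",im)
E
```

```text
12.3833 [ 0.53329048 -0.1391528   0.0794165 ] [-1.49489444  0.17966905  7.53880702] 34.99802797101438 0.001537774104900699
```

View pics/fin.png

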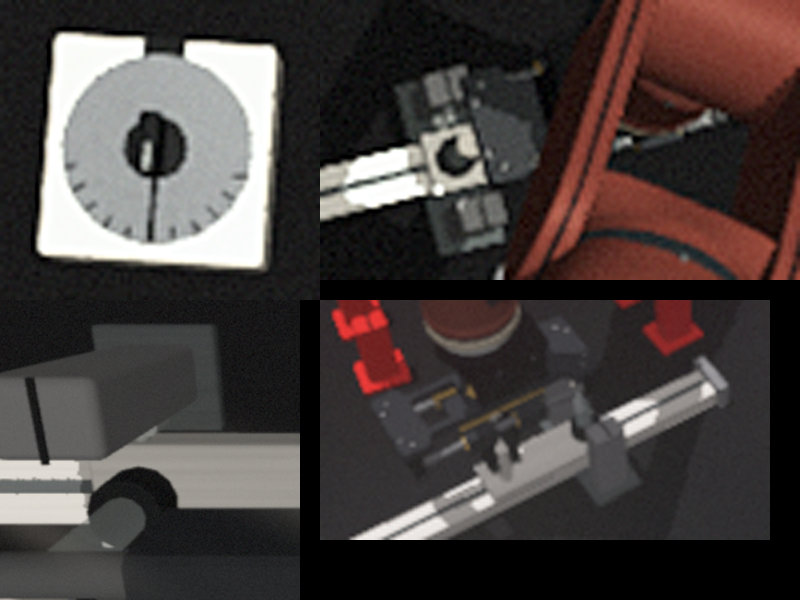

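The pointer lies on the zero mark (top left, (150,240)), and the tube stands between the grey posts (top right, (455,155)). The grip is 35 N, at rest, with near-zero force along the rail. Handing in.

```bash
python3 -c "
from station import robot
print(robot.close_job())"
```

```text
the job is handed in; nothing more can be done
None
```

The job is handed in (no verdict was returned): the knob's pointer is on zero, the carriage is in the grey gate's notch, and the tab is still gripped at 35 N.

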